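# Hang up the disc mould plates

## Task

Hang the two plywood mould plates that have a round hole on the bar of the steel hanging stand, the hook passing through the hole: the larger plate first, towards the post, then the smaller one in front of it, nearer the bar's upturned tip. Let both hang free and still, square across the bar, and leave the plain board without a hole where it stands.

Things in the scene. Friction and masses are not known exactly. Their poses are not given: they have to be found in the camera images.
- large_mid (a point): Larger mould plate (0.2 kg): plywood, 160 mm wide, 160 tall, 12 thick, with a round hole 80 mm across centred 10 mm below this point; 50 mm of solid board above the hole to pinch. Stands upright in the slot (16 wide, 20 deep) of a fixed wooden block 70 x 100 mm, 28 high. Point: middle of the board, 80 mm below its top edge. Axes: x through the thickness, y across the width, z up.
- small_mid (a point): Smaller mould plate (0.13 kg): plywood, 120 mm wide, 140 tall, 12 thick, with a round hole 60 mm across centred 10 mm below this point; 50 mm of solid board above the hole to pinch. Stands upright in the slot (16 wide, 20 deep) of a fixed wooden block 70 x 100 mm, 28 high. Point: middle of the board, 70 mm below its top edge. Axes: x through the thickness, y across the width, z up.
- plain_mid (a point): Plain board, not to be hung: plywood, 80 mm wide, 100 tall, 12 thick, no hole. Stands upright in the slot (16 wide, 20 deep) of a fixed wooden block 70 x 100 mm, 28 high. Point: middle of the board, 50 mm below its top edge. Axes: x through the thickness, y across the width, z up.
- bar (a point): Fixed steel stand: level round bar 12 mm thick, out from the top of a post 18 mm thick (nothing above). Point: where bar axis and post axis meet, 170 mm up. The bar runs along this point's -x; its end is at x -172 mm, upturned, 18 mm above the axis. Plates thread over the tip; hung, their middles lie 24 (larger), 14 mm (smaller) below the axis. Spots at x -45 (larger), -115 mm leave finger room.
There are look-alikes about, which are no part of the job. Leave any blue or red look-alike of the part that bears large_mid alone. What is shaped like the part that bears small_mid but pink is not meant.

How it is judged (in metres and radians):
On the way, in this order (a step that is already met when the one before it is completed fails the run):
1. the larger plate hangs on the bar, the smaller one not yet (x of large_mid in the frame of bar between -0.165 and -0.005 m and y of large_mid in the frame of bar between -0.025 and 0.025 m and z of large_mid in the frame of bar between -0.036 and -0.012 m and angle between large_mid's own z axis and vertical below 0.3 rad and angle between the x axis of large_mid and the x axis of bar, either way round below 0.45 rad and distance between small_mid and bar above 0.19 m), for 0.2 s.
2. the smaller plate hangs on the bar as well (x of large_mid in the frame of bar between -0.165 and -0.005 m and y of large_mid in the frame of bar between -0.025 and 0.025 m and z of large_mid in the frame of bar between -0.036 and -0.012 m and angle between each of large_mid, small_mid's own z axis and vertical below 0.3 rad and angle between the x axis of each of large_mid, small_mid and the x axis of bar, either way round below 0.45 rad and x of small_mid in the frame of bar between -0.165 and -0.005 m and y of small_mid in the frame of bar between -0.025 and 0.025 m and z of small_mid in the frame of bar between -0.026 and -0.002 m), for 0.2 s.
At the end, for the whole second after the job is handed in: Both plates hang still on the bar by their holes, between post and tip, within 25 mm sideways and 12 mm of hanging height (24/14 mm below the bar axis), upright within 0.3 rad, square within 0.45 rad; the larger nearer the post; the plain board within 30 mm of its start (all of step 2 and distance of plain_mid from where it was at the start of the episode below 0.03 m and ((x of small_mid in the frame of large_mid below 0 m and x of bar in the frame of large_mid above 0 m) or (x of small_mid in the frame of large_mid above 0 m and x of bar in the frame of large_mid below 0 m)) and linear speed of each of large, small below 0.03 m/s); the robot touches nothing.
It fails at once if the plain board is pulled out, knocked over or moved by more than 30 mm (distance of plain_mid from where it was at the start of the episode above 0.03 m).
It also fails if it takes over 64 s, if anything falls off the work surface, if the arm or the gripper's body presses on something with over 40 N, if the wrist force passes 120 N, or if a joint passes its speed limit or range.

## Robot

A 6-joint arm with a two-finger parallel gripper is mounted at the origin on the work surface. World frame = base frame: x ahead of the robot, y to its left, z up, the work surface at z = 0. Lengths are in mm, angles in rad, forces in N, time in s.
With the tool pointing down it reaches from about 325 to 750 mm from the base axis. Payload 7.6 kg.
Tool frame: the origin (TCP) lies at the very end of the fingers, on their centre line; the grasp point (between the pads) lies arm.grip_depth behind it (arm.grip_depth is the distance from the TCP to the grasp point, in mm); y points along the fingers, z is the direction in which the jaws open and shut, and the axes are right-handed (so a half turn about y gives the same grasp; the last joint's range is limited). The gripper opens to 85 mm and grips with 20 to 120 N. Pads are 22 mm wide; open, the fingers measure 114 mm over their backs; the gripper's body (76 mm by 85 mm) begins 54 mm behind the grasp point. The pads swing forward as they close: fully open they stand 13 mm farther back than shut.
Start: joints at [1.192, 0.052, 1.401, -0, 1.689, -0.07], TCP at [159.539, 500.193, 231.323] pointing down, gripper open.
Joint ranges: [-2.9, 2.9], [-0.91, 2.17], [0.12, 2.37], [-1.06, 4.2], [0.26, 2.73], [-2.93, 2.93]. Speed limits (rad/s): [2.57, 2.57, 3.01, 3.14, 3.14, 3.14].

## Interface

Orientations are given as a rotation vector (axis times angle).
In Python, from workcell import arm, imaging gives the robot as it stands. The module is installed in compiled form; this text tells all that it offers.
- The arm moves only by the shell command python3 -m crank 'ROWS' [FORCE]. ROWS is JSON, a list of rows, each an object of numbers: "hand": the finger opening in mm, from 0 to 85.4; "tx", "ty", "tz": the shift along the tool's x, y, z in mm; "wx", "wy", "wz": the turn, a rotation vector about the tool's x, y, z in units of 5 degrees (1.0 is 5 degrees). In form: [{"hand": .., "tx": .., "ty": .., "tz": .., "wx": .., "wy": .., "wz": ..}, ...]. A call has exactly 8 rows; each row shifts and turns the commanded pose from where the row before left it, along the tool's axes as they then stand; what a row does not reach is not made up. A row lasts 1/10 s, in which the tool goes at most 50 mm and 8.59 degrees, less where a joint would pass 70% of its speed; a pose out of reach is approached as far as the arm can. A call with a gripper value outside its range is refused whole. The fingers move at their own pace and stop on an object; FORCE is the grip in N (left out, the last holds). Time passes only in rows, so rows that do not move let the fingers close, or fill a call up. It gives the time, the measured TCP pose, the force and the opening at its end, in the units of the state.
- arm.sense(): the state, without advancing time (a new reading comes with each control period).
- imaging.grab_frame(name): name is "side" or "top" or "wrist"; returns a dict with "color" (384x512x3 uint8, blue, green, red), "fx", "fy", "cx", "cy" (pixels), "R" (3x3) and "t" (3): a world point X has camera coordinates R X + t; the wrist camera has in their place "T_tool_cam" (4x4, takes a point from camera to tool coordinates, whose origin is the TCP and whose axes are the tool frame's). Camera axes: x right, y down, z forward; pixel columns grow to the right and rows downward; lengths in mm; the calibration is good to about 2 mm. A picture is of the moment at which its call begins: read the wrist's pose just before it. There is no depth.
- arm.finish_job(): hands the job in, once; it reports no verdict.
The state is a dict: "time_s": time; "qpos": joint angles; "dq": joint speeds; "tau": joint torques, N m; "tcp_pos": TCP position; "eef_rot": TCP orientation; "force": force on the tool from outside, world axes, zero at the start; "ft_torque": the same for the moment, N m; "finger_gap": opening from 0.0 (shut) to 1.0 (fully open).
Only numpy, scipy, OpenCV 4.12 (cv2) and the standard library are available. Lean on these libraries where they do the work, as an engineer would, in place of code of your own. Each camera call takes 0.05 s, during which the arm holds its last target.

## Working session

There is one attempt and no reset: what is moved stays moved. The work goes in short steps, Python scripts to look and compute and a shell command to move; the robot and the scene stay as the last step left them, time stands still between calls to the robot, and variables do not carry over. Pictures are saved under pics/ and viewed, and the job is handed in when it is done.

```bash
mkdir -p pics; ls; python3 - <<'E'
from workcell import arm, imaging
import cv2,json
print(arm.sense(), arm.grip_depth)
for n in ("side","top","wrist"):
    f=imaging.grab_frame(n); cv2.imwrite(f"pics/{n}0.png",f["color"])
    print(n,{k:(v.tolist() if hasattr(v,'tolist') else v) for k,v in f.items() if k!="color"})
E
```

```text
pics
{'time_s': 0.0, 'qpos': array([ 1.19170852e+00,  5.28728435e-02,  1.40173376e+00, -1.51626070e-06,
        1.68858922e+00, -7.02924124e-02]), 'dq': array([ 0.00123787, -0.00206846,  0.00026318,  0.00079838,  0.00164438,
       -0.00096093]), 'tau': array([ 5.11493254e-04, -3.81651628e+01, -3.60193598e+01,  1.06286001e-05,
        6.01688109e-03,  3.43849152e-06]), 'tcp_pos': array([159.41708279, 499.89694763, 230.44897972]), 'eef_rot': array([-1.55874128,  0.24268562, -0.2421249 ]), 'force': array([-0.0178778 ,  0.09677702,  0.65472531]), 'ft_torque': array([-0.00340835, -0.00673352,  0.04400887]), 'finger_gap': 0.998981080705865} 18.700000000000003
side {'fx': 450.6562357079982, 'fy': 450.6562357079982, 'cx': 258.3411825400088, 'cy': 195.15038637003045, 'R': [[0.8702367078873324, -0.4926220483635703, -0.00340436653397039], [-0.33831042932411953, -0.5925871647474559, -0.7310174454738416], [0.35809792746670194, 0.637309947861048, -0.6823502800625211]], 't': [-446.8328293564802, 214.19396888637576, 1242.9161854799995]}
top {'fx': 432.3365542680596, 'fy': 432.3365542680596, 'cx': 246.38869007467088, 'cy': 182.3913594047347, 'R': [[-0.008779515034973534, -0.9999285373068121, 0.008114209463005808], [-0.9963451086261397, 0.00805798503789705, -0.08503818785636479], [0.08496672661998951, -0.008831146957665669, -0.9963446523221247]], 't': [-65.05154905773645, 479.2865578617935, 1275.9800611805929]}
wrist {'fx': 269.2231412164951, 'fy': 269.2231412164951, 'cx': 250.0854954494974, 'cy': 190.98743325045362, 'T_tool_cam': [[-0.0007136128060856281, 0.9618853105459941, 0.27345226295022307, -70.61984771678175], [-0.0006335211919025182, -0.27345271255998144, 0.9618852388120351, -143.48154699617155], [0.9999995447037269, 0.0005131758208480607, 0.0008045140859521809, -0.025310254652133324], [0.0, 0.0, 0.0, 1.0]]}
```

View pics/side0.png

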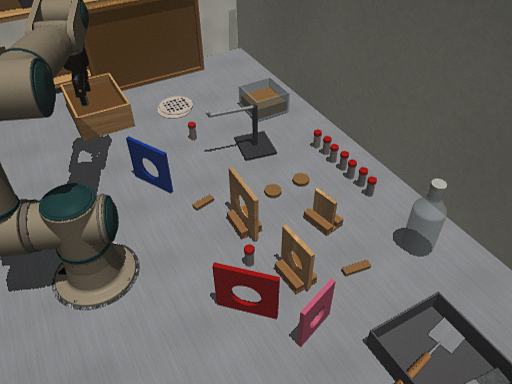

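View pics/top0.png

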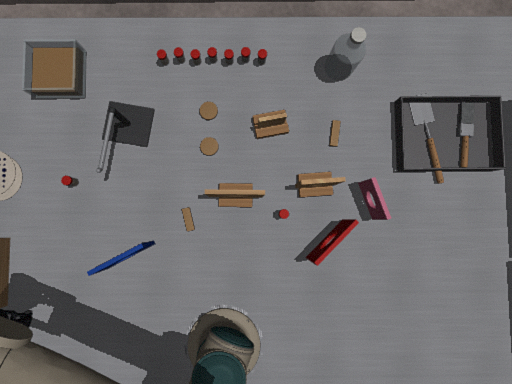

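View pics/wrist0.png

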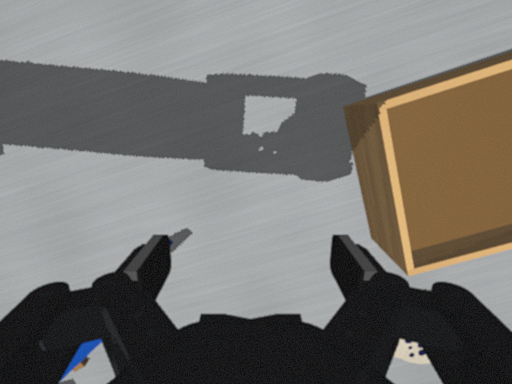

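```bash
python3 - <<'E'
import cv2
s=cv2.imread("pics/side0.png");t=cv2.imread("pics/top0.png")
def z(im,x,y,w,h,k,n): cv2.imwrite(n,cv2.resize(im[y:y+h,x:x+w],None,fx=k,fy=k,interpolation=cv2.INTER_CUBIC))
z(s,215,160,130,150,4,"pics/s_pl.png") ; z(s,195,90,100,75,7,"pics/s_bar.png")
z(t,195,100,160,110,5,"pics/t_pl.png"); z(t,85,95,80,85,7,"pics/t_bar.png")
E
```

```text
(no output)
```

View pics/s_pl.png

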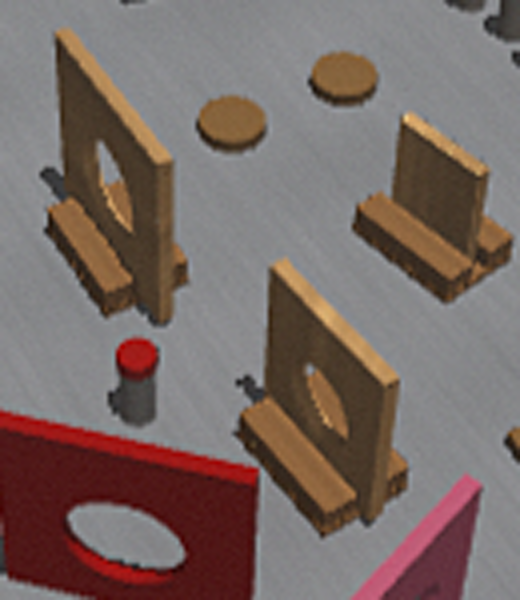

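View pics/s_bar.png

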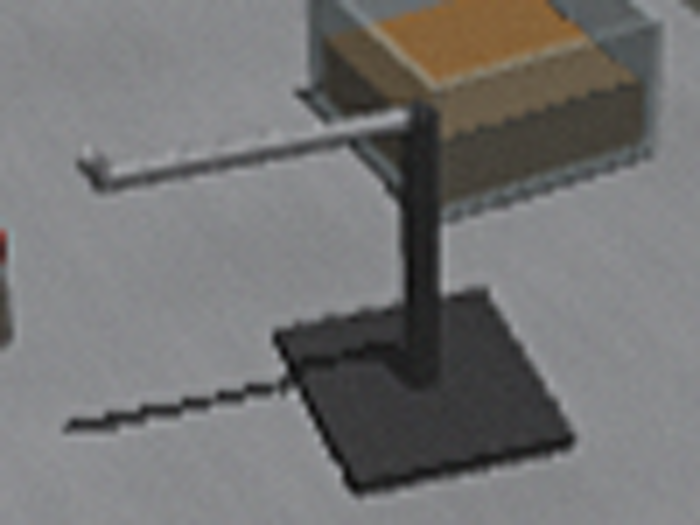

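View pics/t_pl.png

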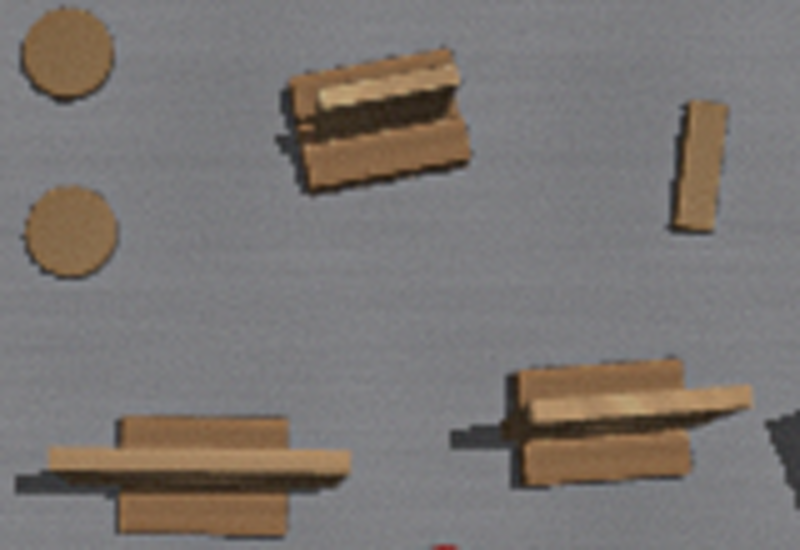

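View pics/t_bar.png

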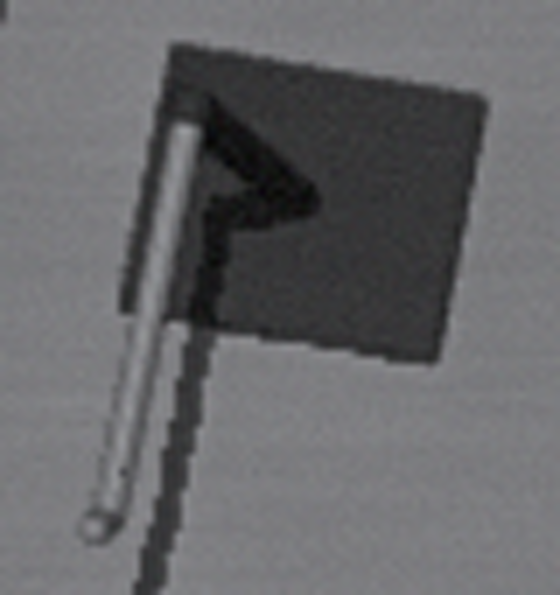

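```bash
cat > h.py <<'E'
import numpy as np
from scipy.optimize import least_squares
from scipy.spatial.transform import Rotation as Ro
from workcell import arm, imaging
import cv2,pickle
def cams():
    d={}
    for n in("side","top"):
        f=imaging.grab_frame(n); d[n]={k:(v if k=="color" else v) for k,v in f.items()}
    return d
def proj(c,X):
    X=np.atleast_2d(X); p=X@np.array(c["R"]).T+np.array(c["t"]); return np.c_[c["fx"]*p[:,0]/p[:,2]+c["cx"],c["fy"]*p[:,1]/p[:,2]+c["cy"]]
def ray(c,uv,z):
    d=np.array(c["R"]).T@np.array([(uv[0]-c["cx"])/c["fx"],(uv[1]-c["cy"])/c["fy"],1]); o=-np.array(c["R"]).T@np.array(c["t"]); return o+d*(z-o[2])/d[2]
def cr(u,v,k,x,y): return ((u+.5)/k-.5+x,(v+.5)/k-.5+y)
E
python3 - <<'E'
from h import *
c=cams(); pickle.dump({k:{a:b for a,b in v.items() if a!="color"} for k,v in c.items()},open("cal.pkl","wb"))
T=lambda u,v:cr(u,v,5,195,100); S=lambda u,v:cr(u,v,4,215,160)
for nm,z,w,tp,sp in [("large",168,160,[(50,449),(50,472),(351,451),(351,474)],[(57,35),(160,165),(173,160),(70,30)]),
  ("small",148,120,[(530,402),(530,424),(751,386),(751,408)],[(270,265),(388,384),(399,379),(283,261)])]:
    P=[ray(c["top"],T(*p),z) for p in tp]; Q=[ray(c["side"],S(*p),z) for p in sp]
    for A in (P,Q):
        A=np.array(A); print(nm,A.mean(0).round(1)); print(A.round(0).tolist())
    m=np.array(P); d=(m[2]+m[3]-m[0]-m[1]); print("len",np.linalg.norm(d)/2,"ydir ang",np.degrees(np.arctan2(d[0],-d[1])))
    m=np.array(Q); d=(m[1]+m[2]-m[0]-m[3]); print("len",np.linalg.norm(d)/2,"ydir ang",np.degrees(np.arctan2(d[0],-d[1])))
B=lambda u,v:cr(u,v,7,85,95); D=lambda u,v:cr(u,v,7,195,90)
print("post top",ray(c["top"],B(191,103),176), "side",ray(c["side"],D(423,108),176))
print("tip",ray(c["top"],B(97,527),188), "side",ray(c["side"],D(92,158),188))
print("bar near post",ray(c["top"],B(186,130),174),"side",ray(c["side"],D(408,122),170))
print("bar near tip",ray(c["top"],B(113,500),174),"side",ray(c["side"],D(106,180),170))
E
```

```text
large [441.1 -36.6 168. ]
[[448.0, 43.0, 168.0], [436.0, 43.0, 168.0], [446.0, -116.0, 168.0], [434.0, -116.0, 168.0]]
large [440.8 -41.8 168. ]
[[436.0, 36.0, 168.0], [435.0, -120.0, 168.0], [445.0, -120.0, 168.0], [447.0, 37.0, 168.0]]
len 159.60379930560416 ydir ang -0.8550822557912593
len 156.35335301540707 ydir ang -0.7241329516867656
small [ 471.1 -274.7  148. ]
[[473.0, -215.0, 148.0], [461.0, -215.0, 148.0], [481.0, -335.0, 148.0], [469.0, -335.0, 148.0]]
small [ 470.5 -278.8  148. ]
[[461.0, -219.0, 148.0], [471.0, -338.0, 148.0], [479.0, -338.0, 148.0], [470.0, -220.0, 148.0]]
len 120.34306350364429 ydir ang 3.6851042124236755
len 119.40744771861004 ydir ang 4.67347794702827
post top [664.30380235 289.81685027 176.        ] side [663.22352729 286.56649743 176.        ]
tip [500.40654489 318.27105921 188.        ] side [496.77356852 308.86622172 188.        ]
bar near post [654.336378   292.14771268 174.        ] side [655.30408661 287.55779244 170.        ]
bar near tip [512.26559463 317.1305953  174.        ] side [505.10504939 314.40836845 170.        ]
```

```bash
cat >> h.py <<'E'
def cal(): return pickle.load(open("cal.pkl","rb"))
def go(target,yawdeg,verbose=True):
    """delta from current measured pose to target TCP (world) tool down, tool z at heading yaw"""
    s=arm.sense(); R=Ro.from_rotvec(s["eef_rot"]).as_matrix(); p=s["tcp_pos"]
    y=np.radians(yawdeg); z=np.array([np.cos(y),np.sin(y),0]); yy=np.array([0,0,-1.]); x=np.cross(yy,z)
    Rt=np.c_[x,yy,z]
    d=np.array(target)-p
    print("t",round(s["time_s"],2),"tcp",p.round(1),"F",s["force"].round(1),"gap",round(s["finger_gap"]*85.4,1),"q",s["qpos"].round(2))
    print("yaw z",np.degrees(np.arctan2(R[1,2],R[0,2])).round(2),"tilt y",R[:,1].round(3))
    print("d world",d.round(1),"d tool(now)",(R.T@d).round(1),"d tool(target axes)",(Rt.T@d).round(1),"rot tool [5deg]",(np.degrees(Ro.from_matrix(R.T@Rt).as_rotvec())/5).round(2))
E
python3 - <<'E'
from h import *
s=arm.sense(); print(Ro.from_rotvec(s["eef_rot"]).as_matrix().round(3))
go((441,-39,260),-0.8); go((441,-39,260),179.2)
c=cal()
for p in [(88,272),(153,242)]: print("blue",ray(c["top"],p,150),ray(c["top"],p,5))
for p in [(317,263),(357,222)]: print("red",ray(c["top"],p,150))
for p in [(255,118),(286,113)]: print("plain",ray(c["top"],p,108))
E
```

```text
[[ 0.953 -0.     0.304]
 [-0.304 -0.001  0.953]
 [-0.    -1.    -0.001]]
t 0.25 tcp [159.5 500.1 230.9] F [ 0.8 -0.2  0.3] gap 85.6 q [ 1.19  0.05  1.4   0.    1.69 -0.07]
yaw z 72.31 tilt y [-0.    -0.001 -1.   ]
d world [ 281.5 -539.1   29.1] d tool(now) [ 432.   -28.8 -428. ] d tool(target axes) [535.1 -29.1 289. ] rot tool [5deg] [1.000e-02 1.462e+01 0.000e+00]
t 0.25 tcp [159.5 500.1 230.9] F [ 0.8 -0.2  0.3] gap 85.6 q [ 1.19  0.05  1.4   0.    1.69 -0.07]
yaw z 72.31 tilt y [-0.    -0.001 -1.   ]
d world [ 281.5 -539.1   29.1] d tool(now) [ 432.   -28.8 -428. ] d tool(target axes) [-535.1  -29.1 -289. ] rot tool [5deg] [ 0.000e+00 -2.138e+01 -1.000e-02]
blue [233.27465276 352.97153961 150.        ] [216.40333898 404.18321201   5.        ]
blue [310.39780929 182.14344911 150.        ] [303.14531893 212.04939037   5.        ]
red [ 250.96844452 -253.89497569  150.        ]
red [ 358.61652336 -363.84377612  150.        ]
plain [654.15090383 -94.32051323 108.        ]
plain [ 667.96940009 -182.44853397  108.        ]
```

```bash
python3 -m crank '[{"hand":60,"tx":33,"ty":-4,"tz":-33},{"hand":60,"tx":33,"ty":-4,"tz":-33},{"hand":60,"tx":33,"ty":-4,"tz":-33},{"hand":60,"tx":33,"ty":-4,"tz":-33},{"hand":60,"tx":33,"ty":-4,"tz":-33},{"hand":60,"tx":33,"ty":-4,"tz":-33},{"hand":60,"tx":33,"ty":-4,"tz":-33},{"hand":60,"tx":33,"ty":-4,"tz":-33}]' 60
python3 -m crank '[{"hand":60,"tx":33,"ty":0,"tz":-33},{"hand":60,"tx":33,"ty":0,"tz":-33},{"hand":60,"tx":33,"ty":0,"tz":-33},{"hand":60,"tx":33,"ty":0,"tz":-33},{"hand":60,"tx":33,"ty":0,"tz":-33},{"hand":60,"wy":1.6},{"hand":60,"wy":1.6},{"hand":60,"wy":1.6}]'
python3 -m crank '[{"hand":60,"wy":1.6},{"hand":60,"wy":1.6},{"hand":60,"wy":1.6},{"hand":60,"wy":1.6},{"hand":60,"wy":1.6},{"hand":60,"wy":1.6},{"hand":60,"wy":0.2},{"hand":60}]'
python3 - <<'E'
from h import *
go((441,-39,130),-0.8)
s=arm.sense(); f=imaging.grab_frame("wrist"); cv2.imwrite("pics/w1.png",f["color"])
pickle.dump((s["tcp_pos"],s["eef_rot"],{k:v for k,v in f.items() if k!="color"}),open("w1.pkl","wb"))
E
```

```text
t 0.25 tcp [159.5 500.1 230.9] F [ 0.8 -0.2  0.3] gap 85.6 q [ 1.19  0.05  1.4   0.    1.69 -0.07]
yaw z 72.31 tilt y [-0.    -0.001 -1.   ]
d world [ 281.5 -539.1 -100.9] d tool(now) [ 432.   101.2 -427.9] d tool(target axes) [535.1 100.9 289. ] rot tool [5deg] [1.000e-02 1.462e+01 0.000e+00]validation failed for argument at $[0]...
validation failed for argument at $[0]...
validation failed for argument at $[0]...
```

View pics/w1.png

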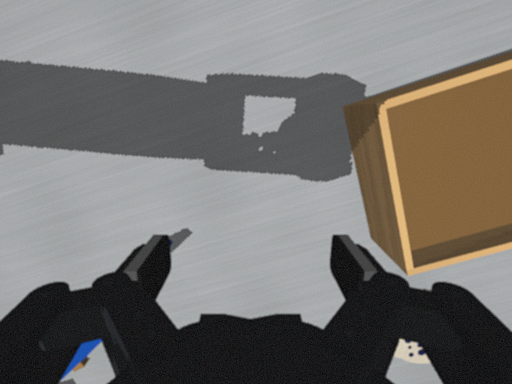

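The rows were refused because every one needs all seven keys, so I'm sending them again in full.

```bash
python3 -m crank '[{"hand":60,"tx":33,"ty":-4,"tz":-33,"wx":0,"wy":0,"wz":0},{"hand":60,"tx":33,"ty":-4,"tz":-33,"wx":0,"wy":0,"wz":0},{"hand":60,"tx":33,"ty":-4,"tz":-33,"wx":0,"wy":0,"wz":0},{"hand":60,"tx":33,"ty":-4,"tz":-33,"wx":0,"wy":0,"wz":0},{"hand":60,"tx":33,"ty":-4,"tz":-33,"wx":0,"wy":0,"wz":0},{"hand":60,"tx":33,"ty":-4,"tz":-33,"wx":0,"wy":0,"wz":0},{"hand":60,"tx":33,"ty":-4,"tz":-33,"wx":0,"wy":0,"wz":0},{"hand":60,"tx":33,"ty":-4,"tz":-33,"wx":0,"wy":0,"wz":0}]' 60 && python3 -c "
from h import *
go((441,-39,260),-0.8)"
```

```text
time_s: 1.1
tcp_pos: [331.2, 166.7, 263.7]
eef_rot: [-1.557, 0.241, -0.243]
force: [1.2, -0.1, -0.7]
finger_gap: 0.706
t 1.1 tcp [331.2 166.7 263.7] F [ 1.2 -0.1 -0.7] gap 60.3 q [ 0.37 -0.4   1.74  0.    1.81 -0.9 ]
yaw z 72.33 tilt y [ 0.001  0.    -1.   ]
d world [ 109.8 -205.7   -3.7] d tool(now) [ 167.1    3.7 -162.7] d tool(target axes) [204.2   3.7 112.7] rot tool [5deg] [-1.000e-02  1.463e+01  0.000e+00]
```

```bash
python3 -m crank '[{"hand":60,"tx":33,"ty":0,"tz":-33,"wx":0,"wy":0,"wz":0},{"hand":60,"tx":33,"ty":0,"tz":-33,"wx":0,"wy":0,"wz":0},{"hand":60,"tx":33,"ty":0,"tz":-33,"wx":0,"wy":0,"wz":0},{"hand":60,"tx":33,"ty":0,"tz":-33,"wx":0,"wy":0,"wz":0},{"hand":60,"tx":33,"ty":0,"tz":-33,"wx":0,"wy":0,"wz":0},{"hand":60,"tx":0,"ty":0,"tz":0,"wx":0,"wy":1.6,"wz":0},{"hand":60,"tx":0,"ty":0,"tz":0,"wx":0,"wy":1.6,"wz":0},{"hand":60,"tx":0,"ty":0,"tz":0,"wx":0,"wy":1.6,"wz":0}]' && python3 -m crank '[{"hand":60,"tx":0,"ty":0,"tz":0,"wx":0,"wy":1.6,"wz":0},{"hand":60,"tx":0,"ty":0,"tz":0,"wx":0,"wy":1.6,"wz":0},{"hand":60,"tx":0,"ty":0,"tz":0,"wx":0,"wy":1.6,"wz":0},{"hand":60,"tx":0,"ty":0,"tz":0,"wx":0,"wy":1.6,"wz":0},{"hand":60,"tx":0,"ty":0,"tz":0,"wx":0,"wy":1.6,"wz":0},{"hand":60,"tx":0,"ty":0,"tz":0,"wx":0,"wy":1.6,"wz":0},{"hand":60,"tx":0,"ty":0,"tz":0,"wx":0,"wy":0.2,"wz":0},{"hand":60,"tx":0,"ty":0,"tz":0,"wx":0,"wy":0,"wz":0}]'
python3 - <<'E'
from h import *
go((441,-39,130),-0.8)
s=arm.sense(); f=imaging.grab_frame("wrist"); cv2.imwrite("pics/w2.png",f["color"])
pickle.dump((s["tcp_pos"],s["eef_rot"],{k:v for k,v in f.items() if k!="color"}),open("w2.pkl","wb"))
E
```

```text
time_s: 1.9
tcp_pos: [437.9, -39.4, 263.1]
eef_rot: [-1.493, 0.575, -0.574]
force: [0.2, 1.9, 0.3]
finger_gap: 0.705
time_s: 2.7
tcp_pos: [437.8, -38.9, 263.3]
eef_rot: [-1.205, 1.216, -1.216]
force: [0.1, -0.1, 0.4]
finger_gap: 0.702
t 2.7 tcp [437.8 -38.9 263.3] F [ 0.1 -0.1  0.4] gap 59.9 q [-0.17 -0.2   1.58  0.    1.76 -0.16]
yaw z -0.53 tilt y [ 0.  0. -1.]
d world [ 3.200e+00 -1.000e-01 -1.333e+02] d tool(now) [1.000e-01 1.333e+02 3.200e+00] d tool(target axes) [1.000e-01 1.333e+02 3.200e+00] rot tool [5deg] [-0.    0.05 -0.  ]
```

View pics/w2.png

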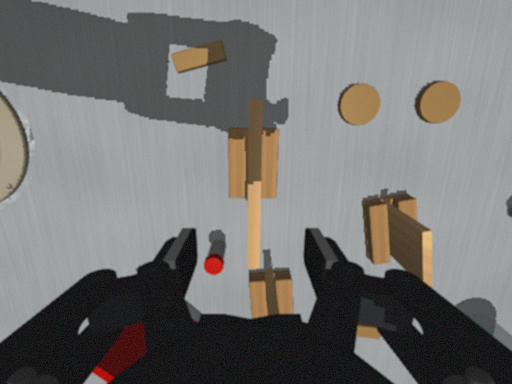

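```bash
cat >> h.py <<'E'
def wray(pk,uv,z):
    p,r,f=pickle.load(open(pk,"rb")); R=Ro.from_rotvec(r).as_matrix(); T=np.array(f["T_tool_cam"])
    d=R@T[:3,:3]@np.array([(uv[0]-f["cx"])/f["fx"],(uv[1]-f["cy"])/f["fy"],1]); o=p+R@T[:3,3]; return o+d*(z-o[2])/d[2]
E
python3 - <<'E'
from h import *
for uv in [(248,181),(261,181),(248,269),(260,269)]: print(wray("w2.pkl",uv,168).round(1))
im=cv2.imread("pics/w2.png"); cv2.imwrite("pics/w2z.png",cv2.resize(im[90:310,200:310],None,fx=5,fy=2.7,interpolation=cv2.INTER_CUBIC))
E
```

```text
[434.9 -27.4 168. ]
[446.8 -27.5 168. ]
[ 433.9 -118.3  168. ]
[ 446.  -118.4  168. ]
```

View pics/w2z.png

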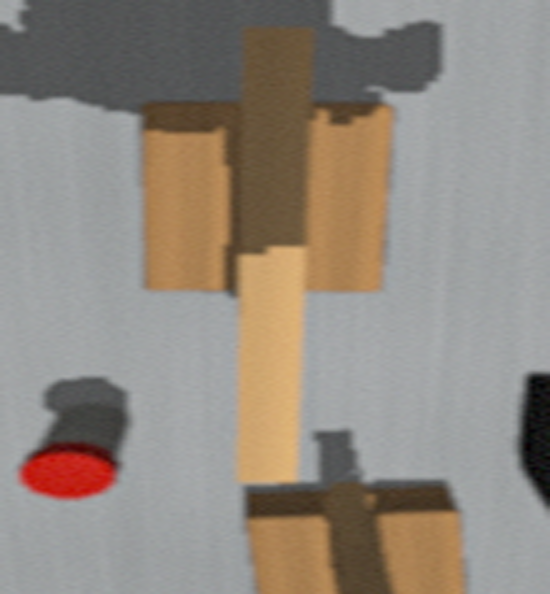

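```bash
python3 - <<'E'
from h import *
for uv in [(248.5,100.3),(262.5,100.3),(247.5,269),(259.7,269)]: print(wray("w2.pkl",uv,168).round(1))
E
```

```text
[436.1  42.4 168. ]
[447.9  42.3 168. ]
[ 433.4 -118.3  168. ]
[ 445.7 -118.4  168. ]
```

```bash
python3 -m crank '[{"hand":60,"tx":0,"ty":20,"tz":3,"wx":0,"wy":0.06,"wz":0},{"hand":60,"tx":-1,"ty":30,"tz":0,"wx":0,"wy":0,"wz":0},{"hand":60,"tx":0,"ty":30,"tz":0,"wx":0,"wy":0,"wz":0},{"hand":60,"tx":0,"ty":30,"tz":0,"wx":0,"wy":0,"wz":0},{"hand":60,"tx":0,"ty":22,"tz":0,"wx":0,"wy":0,"wz":0},{"hand":60,"tx":0,"ty":0,"tz":0,"wx":0,"wy":0,"wz":0},{"hand":8,"tx":0,"ty":0,"tz":0,"wx":0,"wy":0,"wz":0},{"hand":8,"tx":0,"ty":0,"tz":0,"wx":0,"wy":0,"wz":0}]' 60 && python3 -m crank '[{"hand":8,"tx":0,"ty":0,"tz":0,"wx":0,"wy":0,"wz":0},{"hand":8,"tx":0,"ty":0,"tz":0,"wx":0,"wy":0,"wz":0},{"hand":8,"tx":0,"ty":0,"tz":0,"wx":0,"wy":0,"wz":0},{"hand":8,"tx":0,"ty":0,"tz":0,"wx":0,"wy":0,"wz":0},{"hand":8,"tx":0,"ty":-5,"tz":0,"wx":0,"wy":0,"wz":0},{"hand":8,"tx":0,"ty":-10,"tz":0,"wx":0,"wy":0,"wz":0},{"hand":8,"tx":0,"ty":-10,"tz":0,"wx":0,"wy":0,"wz":0},{"hand":8,"tx":0,"ty":-10,"tz":0,"wx":0,"wy":0,"wz":0}]'
python3 - <<'E'
from h import *
b=np.array([663.8,288]);
for off in(-230,-45):
    u=np.array([np.cos(np.radians(-10)),np.sin(np.radians(-10))]); go((*(b+off*u),234),-10.)
f=imaging.grab_frame("side"); cv2.imwrite("pics/s2.png",f["color"])
E
```

```text
time_s: 3.55
tcp_pos: [441.8, -38.1, 133.1]
eef_rot: [-1.199, 1.219, -1.223]
force: [0.1, -0.4, 0.2]
finger_gap: 0.371
time_s: 4.35
tcp_pos: [440.9, -37.9, 167.3]
eef_rot: [-1.201, 1.222, -1.222]
force: [-0.3, -1.0, -0.9]
finger_gap: 0.135
t 4.35 tcp [440.9 -37.9 167.3] F [-0.3 -1.  -0.9] gap 11.5 q [-0.17 -0.16  1.73  0.    1.57 -0.15]
yaw z -0.99 tilt y [ 0.  0. -1.]
d world [ -3.6 365.9  66.7] d tool(now) [-365.8  -66.7   -9.9] d tool(target axes) [-359.7  -66.7  -67.1] rot tool [5deg] [-0.   1.8 -0. ]
t 4.35 tcp [440.9 -37.9 167.3] F [-0.3 -1.  -0.9] gap 11.5 q [-0.17 -0.16  1.73  0.    1.57 -0.15]
yaw z -0.99 tilt y [ 0.  0. -1.]
d world [178.5 333.8  66.7] d tool(now) [-336.8  -66.6  172.8] d tool(target axes) [-359.7  -66.7  117.9] rot tool [5deg] [-0.   1.8 -0. ]
```

View pics/s2.png

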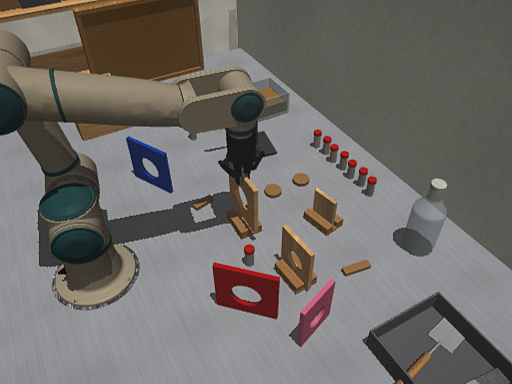

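```bash
python3 -m crank '[{"hand":8,"tx":-15,"ty":-20,"tz":0,"wx":0,"wy":0,"wz":0},{"hand":8,"tx":-30,"ty":-20,"tz":0,"wx":0,"wy":0,"wz":0},{"hand":8,"tx":-40,"ty":-16,"tz":-2,"wx":0,"wy":0,"wz":0},{"hand":8,"tx":-45,"ty":-8,"tz":-2,"wx":0,"wy":0,"wz":0},{"hand":8,"tx":-45,"ty":0,"tz":-2,"wx":0,"wy":0,"wz":0},{"hand":8,"tx":-45,"ty":0,"tz":-2,"wx":0,"wy":0,"wz":0},{"hand":8,"tx":-45,"ty":0,"tz":-2,"wx":0,"wy":0,"wz":0},{"hand":8,"tx":-45,"ty":0,"tz":0,"wx":0,"wy":0,"wz":0}]' && python3 -m crank '[{"hand":8,"tx":-35,"ty":0,"tz":0,"wx":0,"wy":0,"wz":0},{"hand":8,"tx":-20,"ty":0,"tz":0,"wx":0,"wy":0,"wz":0},{"hand":8,"tx":0,"ty":0,"tz":0,"wx":0,"wy":0.6,"wz":0},{"hand":8,"tx":0,"ty":0,"tz":0,"wx":0,"wy":0.6,"wz":0},{"hand":8,"tx":0,"ty":0,"tz":0,"wx":0,"wy":0.6,"wz":0},{"hand":8,"tx":0,"ty":0,"tz":0,"wx":0,"wy":0,"wz":0},{"hand":8,"tx":0,"ty":0,"tz":0,"wx":0,"wy":0,"wz":0},{"hand":8,"tx":0,"ty":0,"tz":0,"wx":0,"wy":0,"wz":0}]'
python3 - <<'E'
from h import *
b=np.array([663.8,288]);
for off in(-230,-45):
    u=np.array([np.cos(np.radians(-10)),np.sin(np.radians(-10))]); go((*(b+off*u),231),-10.)
for n in("side","top","wrist"):
  s=arm.sense(); f=imaging.grab_frame(n); cv2.imwrite(f"pics/{n}3.png",f["color"])
  if n=="wrist": pickle.dump((s["tcp_pos"],s["eef_rot"],{k:v for k,v in f.items() if k!="color"}),open("w3.pkl","wb"))
  im=f["color"]
  if n=="side": im=cv2.resize(im[70:250,100:300],None,fx=3.3,fy=3.3,interpolation=cv2.INTER_CUBIC); cv2.imwrite("pics/s3z.png",im)
E
```

```text
time_s: 5.2
tcp_pos: [435.8, 274.2, 230.7]
eef_rot: [-1.2, 1.221, -1.222]
force: [1.4, -0.4, 0.0]
finger_gap: 0.132
time_s: 6.0
tcp_pos: [437.2, 327.1, 230.4]
eef_rot: [-1.122, 1.336, -1.336]
force: [-0.1, -0.2, -1.5]
finger_gap: 0.132
t 6.0 tcp [437.2 327.1 230.4] F [-0.1 -0.2 -1.5] gap 11.3 q [0.57 0.11 1.34 0.   1.69 0.75]
yaw z -9.94 tilt y [ 0.  0. -1.]
d world [0.1 0.8 0.6] d tool(now) [-0.8 -0.6 -0.1] d tool(target axes) [-0.8 -0.6 -0.1] rot tool [5deg] [-0.    0.01 -0.  ]
t 6.0 tcp [437.2 327.1 230.4] F [-0.1 -0.2 -1.5] gap 11.3 q [0.57 0.11 1.34 0.   1.69 0.75]
yaw z -9.94 tilt y [ 0.  0. -1.]
d world [182.2 -31.3   0.6] d tool(now) [ -0.6  -0.6 184.9] d tool(target axes) [ -0.8  -0.6 184.9] rot tool [5deg] [-0.    0.01 -0.  ]
```

View pics/s3z.png

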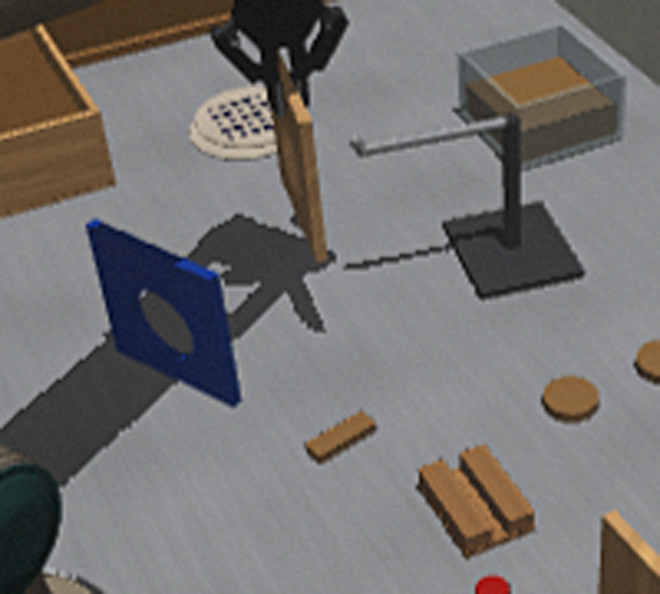

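View pics/wrist3.png

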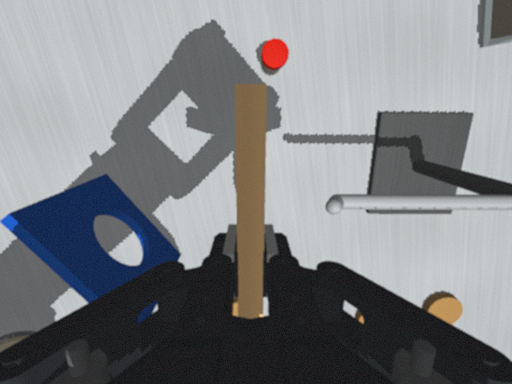

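View pics/top3.png

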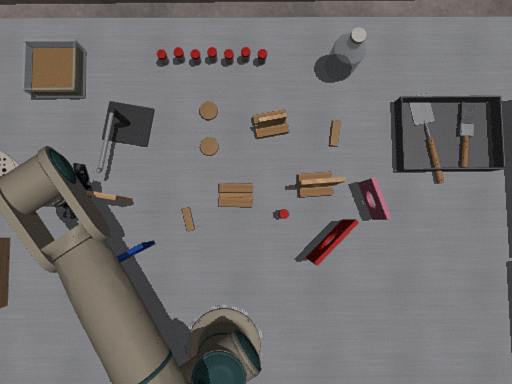

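```bash
python3 - <<'E'
from h import *
u=np.array([np.cos(np.radians(-10)),np.sin(np.radians(-10)),0])
n=np.array([-u[1],u[0],0])
p0=pickle.load(open("w3.pkl","rb"))[0]
for uv,z in [((335,204),186),((360,202.5),170),((430,202.5),170),((505,202.5),170)]:
    X=wray("w3.pkl",uv,z); d=X-p0; print(X.round(1),"ahead",d@u,"left",d@n)
for uv in [(236,84),(266,84),(233,317),(263,317)]: 
    X=wray("w3.pkl",uv,266.3); d=X-p0; print(X.round(1),"ahead",d@u,"left",d@n)
E
```

```text
[498.7 322.8 186. ] ahead 61.24957396443737 left 6.375208986176875
[522.7 314.4 170. ] ahead 86.377507952138 left 2.2827237148092063
[577.6 304.8 170. ] ahead 142.13690418468968 left 2.3630834657717528
[636.5 294.5 170. ] ahead 201.8722377411996 left 2.449173288341645
[444.8 407.6 266.3] ahead -6.533212896671186 left 80.51612523923137
[455.8 405.6 266.3] ahead 4.661778606971354 left 80.5312753739437
[423.9 305.4 266.3] ahead -9.315512423896115 left -23.716842063439625
[438.1 302.9 266.3] ahead 5.050546805937098 left -23.69457226093832
```

```bash
python3 -m crank '[{"hand":8,"tx":-2,"ty":-1,"tz":10,"wx":0,"wy":0,"wz":0},{"hand":8,"tx":0,"ty":0,"tz":20,"wx":0,"wy":0,"wz":0},{"hand":8,"tx":0,"ty":0,"tz":25,"wx":0,"wy":0,"wz":0},{"hand":8,"tx":0,"ty":0,"tz":30,"wx":0,"wy":0,"wz":0},{"hand":8,"tx":0,"ty":0,"tz":30,"wx":0,"wy":0,"wz":0},{"hand":8,"tx":0,"ty":0,"tz":30,"wx":0,"wy":0,"wz":0},{"hand":8,"tx":0,"ty":0,"tz":25,"wx":0,"wy":0,"wz":0},{"hand":8,"tx":0,"ty":0,"tz":14,"wx":0,"wy":0,"wz":0}]'
python3 - <<'E'
from h import *
b=np.array([663.8,289.5]);
for off in(-45,):
    u=np.array([np.cos(np.radians(-10)),np.sin(np.radians(-10))]); go((*(b+off*u),190),-10.)
f=imaging.grab_frame("side");cv2.imwrite("pics/s4z.png",cv2.resize(f["color"][50:200,170:330],None,fx=4,fy=4,interpolation=cv2.INTER_CUBIC))
E
```

```text
time_s: 6.95
tcp_pos: [621.0, 296.0, 230.2]
eef_rot: [-1.122, 1.337, -1.338]
force: [-0.4, -0.1, -2.8]
finger_gap: 0.13
t 6.95 tcp [621.  296.  230.2] F [-0.4 -0.1 -2.8] gap 11.1 q [ 0.39  0.53  0.83 -0.    1.78  0.57]
yaw z -10.07 tilt y [-0.    -0.001 -1.   ]
d world [ -1.5   1.3 -40.2] d tool(now) [-1.  40.2 -1.7] d tool(target axes) [-1.  40.2 -1.7] rot tool [5deg] [ 0.   -0.01  0.01]
```

View pics/s4z.png

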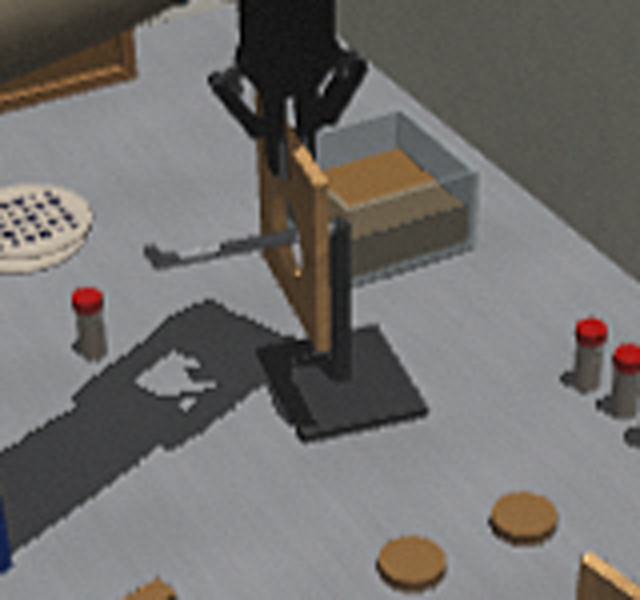

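The bar now passes through the hole, with the tip out in front at crop pixel (150,253). Next I lower the plate.

```bash
python3 -m crank '[{"hand":8,"tx":-1,"ty":8,"tz":-1,"wx":0,"wy":0,"wz":0},{"hand":8,"tx":0,"ty":10,"tz":0,"wx":0,"wy":0,"wz":0},{"hand":8,"tx":0,"ty":10,"tz":0,"wx":0,"wy":0,"wz":0},{"hand":8,"tx":0,"ty":5,"tz":0,"wx":0,"wy":0,"wz":0},{"hand":8,"tx":0,"ty":2,"tz":0,"wx":0,"wy":0,"wz":0},{"hand":8,"tx":0,"ty":2,"tz":0,"wx":0,"wy":0,"wz":0},{"hand":8,"tx":0,"ty":0,"tz":0,"wx":0,"wy":0,"wz":0},{"hand":8,"tx":0,"ty":0,"tz":0,"wx":0,"wy":0,"wz":0}]'
python3 -c "
from h import *
go((621,296,190),-10)"
```

```text
time_s: 7.8
tcp_pos: [618.1, 298.5, 194.9]
eef_rot: [-1.121, 1.336, -1.336]
force: [1.2, -0.2, -1.2]
finger_gap: 0.13
t 7.8 tcp [618.1 298.5 194.9] F [ 1.2 -0.2 -1.2] gap 11.1 q [0.4  0.53 0.9  0.   1.71 0.57]
yaw z -9.99 tilt y [ 0.001  0.    -1.   ]
d world [ 2.9 -2.5 -4.9] d tool(now) [1.9 4.9 3.3] d tool(target axes) [1.9 4.9 3.3] rot tool [5deg] [-0.01  0.   -0.01]
```

```bash
python3 -m crank '[{"hand":8,"tx":0,"ty":1.5,"tz":0,"wx":0,"wy":0,"wz":0},{"hand":8,"tx":0,"ty":1,"tz":0,"wx":0,"wy":0,"wz":0},{"hand":8,"tx":0,"ty":1,"tz":0,"wx":0,"wy":0,"wz":0},{"hand":8,"tx":0,"ty":0,"tz":0,"wx":0,"wy":0,"wz":0},{"hand":8,"tx":0,"ty":0,"tz":0,"wx":0,"wy":0,"wz":0},{"hand":8,"tx":0,"ty":0,"tz":0,"wx":0,"wy":0,"wz":0},{"hand":8,"tx":0,"ty":0,"tz":0,"wx":0,"wy":0,"wz":0},{"hand":8,"tx":0,"ty":0,"tz":0,"wx":0,"wy":0,"wz":0}]'
```

```text
time_s: 8.6
tcp_pos: [618.0, 298.4, 190.8]
eef_rot: [-1.121, 1.336, -1.337]
force: [-0.4, -0.3, -1.5]
finger_gap: 0.133
```

```bash
python3 -m crank '[{"hand":8,"tx":0,"ty":1,"tz":0,"wx":0,"wy":0,"wz":0},{"hand":8,"tx":0,"ty":0,"tz":0,"wx":0,"wy":0,"wz":0},{"hand":8,"tx":0,"ty":0,"tz":0,"wx":0,"wy":0,"wz":0},{"hand":8,"tx":0,"ty":0,"tz":0,"wx":0,"wy":0,"wz":0},{"hand":8,"tx":0,"ty":0,"tz":0,"wx":0,"wy":0,"wz":0},{"hand":8,"tx":0,"ty":0,"tz":0,"wx":0,"wy":0,"wz":0},{"hand":8,"tx":0,"ty":0,"tz":0,"wx":0,"wy":0,"wz":0},{"hand":8,"tx":0,"ty":0,"tz":0,"wx":0,"wy":0,"wz":0}]'
python3 - <<'E'
from h import *
print(arm.sense()["force"])
f=imaging.grab_frame("side");cv2.imwrite("pics/s5z.png",cv2.resize(f["color"][50:200,170:330],None,fx=4,fy=4,interpolation=cv2.INTER_CUBIC))
E
```

```text
time_s: 9.4
tcp_pos: [618.0, 298.4, 190.6]
eef_rot: [-1.121, 1.336, -1.336]
force: [-2.9, -1.7, 5.7]
finger_gap: 0.132
[-2.89370374 -1.74640301  5.65789645]
```

View pics/s5z.png

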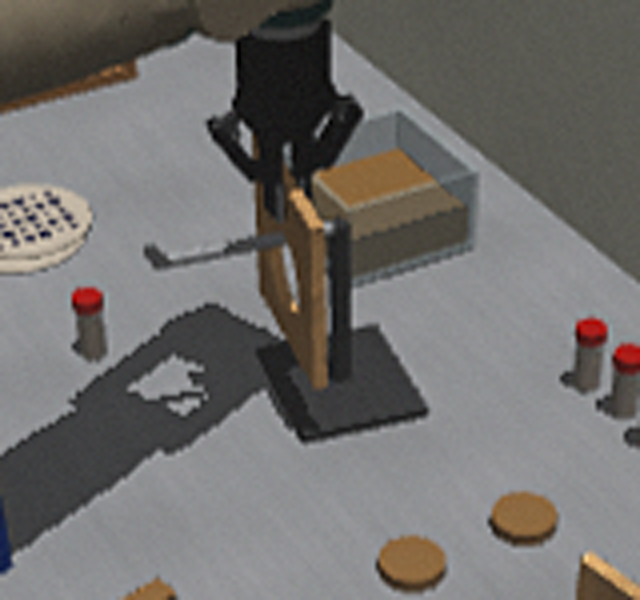

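The force rose to +5.7 N at TCP z 190.6, so the plate is resting on the bar. I release it gently and go up.

```bash
python3 -m crank '[{"hand":16,"tx":0,"ty":0,"tz":0,"wx":0,"wy":0,"wz":0},{"hand":20,"tx":0,"ty":0,"tz":0,"wx":0,"wy":0,"wz":0},{"hand":30,"tx":0,"ty":0,"tz":0,"wx":0,"wy":0,"wz":0},{"hand":40,"tx":0,"ty":0,"tz":0,"wx":0,"wy":0,"wz":0},{"hand":40,"tx":0,"ty":-5,"tz":0,"wx":0,"wy":0,"wz":0},{"hand":40,"tx":0,"ty":-20,"tz":0,"wx":0,"wy":0,"wz":0},{"hand":50,"tx":0,"ty":-25,"tz":0,"wx":0,"wy":0,"wz":0},{"hand":60,"tx":0,"ty":-20,"tz":0,"wx":0,"wy":0,"wz":0}]'
python3 - <<'E'
from h import *
go((471,-277,270),4.2)
f=imaging.grab_frame("side");cv2.imwrite("pics/s6z.png",cv2.resize(f["color"][50:200,170:330],None,fx=4,fy=4,interpolation=cv2.INTER_CUBIC))
E
```

```text
time_s: 10.25
tcp_pos: [618.0, 298.4, 261.8]
eef_rot: [-1.12, 1.336, -1.337]
force: [-0.2, -1.4, 0.0]
finger_gap: 0.699
t 10.25 tcp [618.  298.4 261.8] F [-0.2 -1.4  0. ] gap 59.7 q [0.4  0.53 0.77 0.   1.84 0.57]
yaw z -9.99 tilt y [ 0.001  0.001 -1.   ]
d world [-147.  -575.4    8.2] d tool(now) [592.2  -8.8 -44.9] d tool(target axes) [ 563.1   -8.2 -188.8] rot tool [5deg] [-0.02 -2.84 -0.01]
```

View pics/s6z.png

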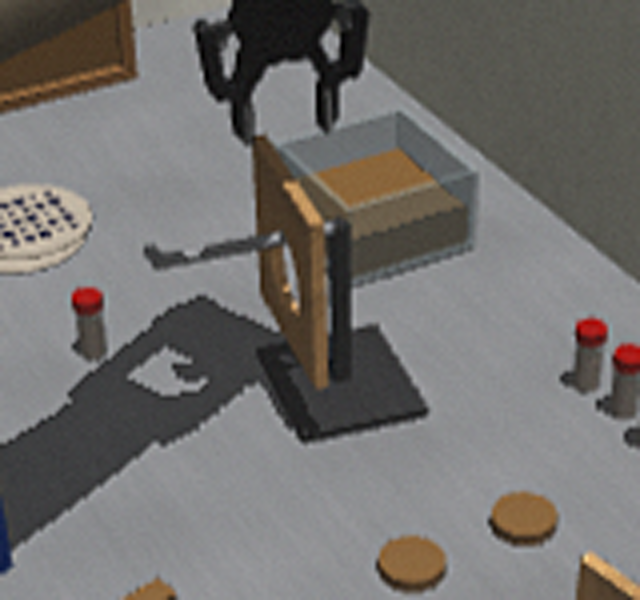

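The larger plate hangs free. Next is the smaller one.

```bash
python3 -m crank '[{"hand":60,"tx":30,"ty":-4,"tz":0,"wx":0,"wy":0,"wz":0},{"hand":60,"tx":47,"ty":-4,"tz":-4,"wx":0,"wy":0,"wz":0},{"hand":60,"tx":49,"ty":0,"tz":-4,"wx":0,"wy":0,"wz":0},{"hand":60,"tx":49,"ty":0,"tz":-4,"wx":0,"wy":0,"wz":0},{"hand":60,"tx":49,"ty":0,"tz":-4,"wx":0,"wy":0,"wz":0},{"hand":60,"tx":49,"ty":0,"tz":-4,"wx":0,"wy":0,"wz":0},{"hand":60,"tx":49,"ty":0,"tz":-4,"wx":0,"wy":0,"wz":0},{"hand":60,"tx":49,"ty":0,"tz":-4,"wx":0,"wy":0,"wz":0}]' && python3 -m crank '[{"hand":60,"tx":49,"ty":0,"tz":-4,"wx":0,"wy":0,"wz":0},{"hand":60,"tx":49,"ty":0,"tz":-4,"wx":0,"wy":0,"wz":0},{"hand":60,"tx":49,"ty":0,"tz":-4,"wx":0,"wy":0,"wz":0},{"hand":60,"tx":49,"ty":0,"tz":-4,"wx":0,"wy":0,"wz":0},{"hand":60,"tx":25,"ty":0,"tz":0,"wx":0,"wy":-0.9,"wz":0},{"hand":60,"tx":0,"ty":0,"tz":0,"wx":0,"wy":-0.95,"wz":0},{"hand":60,"tx":0,"ty":0,"tz":0,"wx":0,"wy":-0.95,"wz":0},{"hand":60,"tx":0,"ty":0,"tz":0,"wx":0,"wy":0,"wz":0}]'
python3 - <<'E'
from h import *
go((471,-277,110),4.2)
s=arm.sense(); f=imaging.grab_frame("wrist"); cv2.imwrite("pics/w7.png",f["color"])
pickle.dump((s["tcp_pos"],s["eef_rot"],{k:v for k,v in f.items() if k!="color"}),open("w7.pkl","wb"))
cv2.imwrite("pics/w7z.png",cv2.resize(f["color"][80:280,200:310],None,fx=5,fy=3,interpolation=cv2.INTER_CUBIC))
E
```

```text
time_s: 11.1
tcp_pos: [525.1, -63.8, 267.6]
eef_rot: [-1.121, 1.336, -1.337]
force: [1.3, -0.7, 0.2]
finger_gap: 0.704
time_s: 11.9
tcp_pos: [471.7, -277.2, 267.4]
eef_rot: [-1.241, 1.158, -1.157]
force: [-0.0, 1.0, -0.0]
finger_gap: 0.702
t 11.9 tcp [ 471.7 -277.2  267.4] F [-0.  1. -0.] gap 60.0 q [-0.6   0.11  1.27  0.    1.76 -0.67]
yaw z 4.01 tilt y [-0.  0. -1.]
d world [  -0.7    0.2 -157.4] d tool(now) [ -0.2 157.4  -0.7] d tool(target axes) [ -0.3 157.4  -0.7] rot tool [5deg] [ 0.   -0.04 -0.  ]
```

View pics/w7.png

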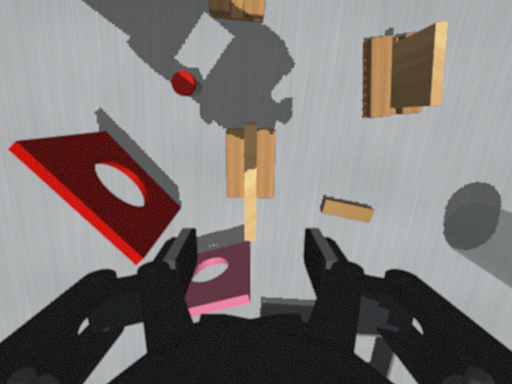

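View pics/w7z.png

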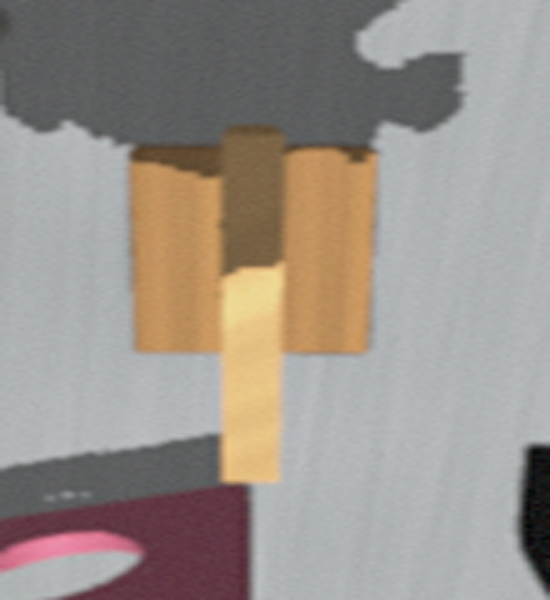

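```bash
python3 - <<'E'
from h import *
for u,v in [(222,127),(285,127),(221,483),(280,483)]: print(wray("w7.pkl",((u+.5)/5-.5+200,(v+.5)/3-.5+80),148).round(1))
for uv in [(190,312),(250,299)]: print("pink",wray("w7.pkl",uv,140).round(1))
E
```

```text
[ 460.4 -214.8  148. ]
[ 472.3 -213.9  148. ]
[ 468.1 -337.7  148. ]
[ 480.8 -336.8  148. ]
pink [ 409.9 -439.8  140. ]
pink [ 480.4 -416.5  140. ]
```

```bash
python3 -m crank '[{"hand":60,"tx":-1.4,"ty":26,"tz":-1.3,"wx":0,"wy":0,"wz":0},{"hand":60,"tx":0,"ty":40,"tz":0,"wx":0,"wy":0,"wz":0},{"hand":60,"tx":0,"ty":40,"tz":0,"wx":0,"wy":0,"wz":0},{"hand":60,"tx":0,"ty":30,"tz":0,"wx":0,"wy":0,"wz":0},{"hand":60,"tx":0,"ty":20,"tz":0,"wx":0,"wy":0,"wz":0},{"hand":60,"tx":0,"ty":0,"tz":0,"wx":0,"wy":0,"wz":0},{"hand":8,"tx":0,"ty":0,"tz":0,"wx":0,"wy":0,"wz":0},{"hand":8,"tx":0,"ty":0,"tz":0,"wx":0,"wy":0,"wz":0}]' && python3 -m crank '[{"hand":8,"tx":0,"ty":0,"tz":0,"wx":0,"wy":0,"wz":0},{"hand":8,"tx":0,"ty":0,"tz":0,"wx":0,"wy":0,"wz":0},{"hand":8,"tx":0,"ty":0,"tz":0,"wx":0,"wy":0,"wz":0},{"hand":8,"tx":0,"ty":0,"tz":0,"wx":0,"wy":0,"wz":0},{"hand":8,"tx":0,"ty":-5,"tz":0,"wx":0,"wy":0,"wz":0},{"hand":8,"tx":0,"ty":-20,"tz":0,"wx":0,"wy":0,"wz":0},{"hand":8,"tx":0,"ty":-40,"tz":0,"wx":0,"wy":0,"wz":0},{"hand":8,"tx":0,"ty":-50,"tz":0,"wx":0,"wy":0,"wz":0}]'
python3 - <<'E'
from h import *
b=np.array([663.8,289.5]);u=np.array([np.cos(np.radians(-10)),np.sin(np.radians(-10))]); go((*(b-235*u),230),-10.)
f=imaging.grab_frame("side"); cv2.imwrite("pics/s8.png",f["color"])
E
```

```text
time_s: 12.75
tcp_pos: [471.4, -276.1, 113.7]
eef_rot: [-1.241, 1.155, -1.16]
force: [0.8, -0.1, 1.2]
finger_gap: 0.37
time_s: 13.55
tcp_pos: [469.4, -274.9, 225.7]
eef_rot: [-1.242, 1.163, -1.153]
force: [-0.3, -0.7, -0.6]
finger_gap: 0.128
t 13.55 tcp [ 469.4 -274.9  225.7] F [-0.3 -0.7 -0.6] gap 11.0 q [-0.6   0.11  1.35  0.    1.69 -0.67]
yaw z 4.0 tilt y [-0.005  0.003 -1.   ]
d world [-37.  605.3   4.3] d tool(now) [-606.4   -2.1    5.3] d tool(target axes) [-589.6   -4.3 -141.5] rot tool [5deg] [ 0.06  2.8  -0.04]
```

View pics/s8.png

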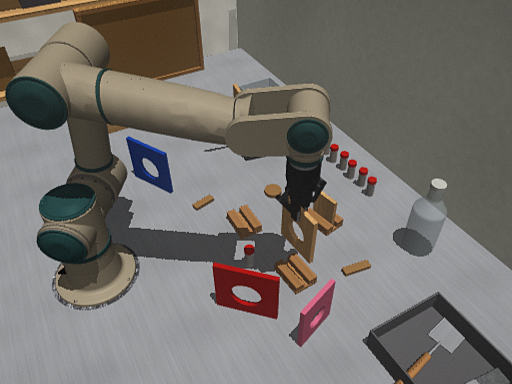

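```bash
python3 -m crank '[{"hand":8,"tx":-20,"ty":0,"tz":0,"wx":0,"wy":0,"wz":0},{"hand":8,"tx":-35,"ty":0,"tz":0,"wx":0,"wy":0,"wz":0},{"hand":8,"tx":-47,"ty":0,"tz":0,"wx":0,"wy":0,"wz":0},{"hand":8,"tx":-48,"ty":0,"tz":0,"wx":0,"wy":0,"wz":0},{"hand":8,"tx":-48,"ty":0,"tz":0,"wx":0,"wy":0,"wz":0},{"hand":8,"tx":-48,"ty":0,"tz":0,"wx":0,"wy":0,"wz":0},{"hand":8,"tx":-48,"ty":0,"tz":0,"wx":0,"wy":0,"wz":0},{"hand":8,"tx":-48,"ty":0,"tz":0,"wx":0,"wy":0,"wz":0}]' && python3 -m crank '[{"hand":8,"tx":-48,"ty":0,"tz":0,"wx":0,"wy":0,"wz":0},{"hand":8,"tx":-48,"ty":0,"tz":0,"wx":0,"wy":0,"wz":0},{"hand":8,"tx":-48,"ty":0,"tz":0,"wx":0,"wy":0,"wz":0},{"hand":8,"tx":-48,"ty":0,"tz":0,"wx":0,"wy":0,"wz":0},{"hand":8,"tx":-30,"ty":0,"tz":0,"wx":0,"wy":0,"wz":0},{"hand":8,"tx":0,"ty":0,"tz":0,"wx":0,"wy":0.7,"wz":0},{"hand":8,"tx":0,"ty":0,"tz":0,"wx":0,"wy":0.7,"wz":0},{"hand":8,"tx":0,"ty":0,"tz":0,"wx":0,"wy":0.7,"wz":0}]' && python3 -m crank '[{"hand":8,"tx":0,"ty":0,"tz":0,"wx":0,"wy":0.7,"wz":0},{"hand":8,"tx":-20,"ty":2,"tz":0,"wx":0,"wy":0,"wz":0},{"hand":8,"tx":-15,"ty":2,"tz":0,"wx":0,"wy":0,"wz":0},{"hand":8,"tx":0,"ty":0,"tz":0,"wx":0,"wy":0,"wz":0},{"hand":8,"tx":0,"ty":0,"tz":0,"wx":0,"wy":0,"wz":0},{"hand":8,"tx":0,"ty":0,"tz":0,"wx":0,"wy":0,"wz":0},{"hand":8,"tx":0,"ty":0,"tz":0,"wx":0,"wy":0,"wz":0},{"hand":8,"tx":0,"ty":0,"tz":0,"wx":0,"wy":0,"wz":0}]'
python3 - <<'E'
from h import *
b=np.array([663.8,289.8]);u=np.array([np.cos(np.radians(-10)),np.sin(np.radians(-10))]); go((*(b-235*u),221),-10.);go((*(b-115*u),221),-10.)
f=imaging.grab_frame("side"); cv2.imwrite("pics/s9z.png",cv2.resize(f["color"][50:200,120:320],None,fx=4,fy=4,interpolation=cv2.INTER_CUBIC))
s=arm.sense(); f=imaging.grab_frame("wrist"); cv2.imwrite("pics/w9.png",f["color"])
pickle.dump((s["tcp_pos"],s["eef_rot"],{k:v for k,v in f.items() if k!="color"}),open("w9.pkl","wb"))
E
```

```text
time_s: 14.4
tcp_pos: [445.9, 67.3, 226.8]
eef_rot: [-1.241, 1.158, -1.158]
force: [1.2, -0.9, -1.0]
finger_gap: 0.135
time_s: 15.2
tcp_pos: [430.8, 287.2, 226.4]
eef_rot: [-1.153, 1.294, -1.294]
force: [-0.3, 0.3, -1.6]
finger_gap: 0.13
time_s: 16.0
tcp_pos: [437.2, 321.0, 223.0]
eef_rot: [-1.121, 1.337, -1.337]
force: [0.6, -0.1, -1.5]
finger_gap: 0.132
t 16.0 tcp [437.2 321.  223. ] F [ 0.6 -0.1 -1.5] gap 11.3 q [ 0.57  0.1   1.36 -0.    1.67  0.74]
yaw z -10.02 tilt y [ 0.  0. -1.]
d world [-4.9  9.6 -2. ] d tool(now) [-8.6  2.  -6.4] d tool(target axes) [-8.6  2.  -6.4] rot tool [5deg] [-0. -0. -0.]
t 16.0 tcp [437.2 321.  223. ] F [ 0.6 -0.1 -1.5] gap 11.3 q [ 0.57  0.1   1.36 -0.    1.67  0.74]
yaw z -10.02 tilt y [ 0.  0. -1.]
d world [113.3 -11.3  -2. ] d tool(now) [ -8.6   2.1 113.6] d tool(target axes) [ -8.6   2.  113.6] rot tool [5deg] [-0. -0. -0.]
```

View pics/s9z.png

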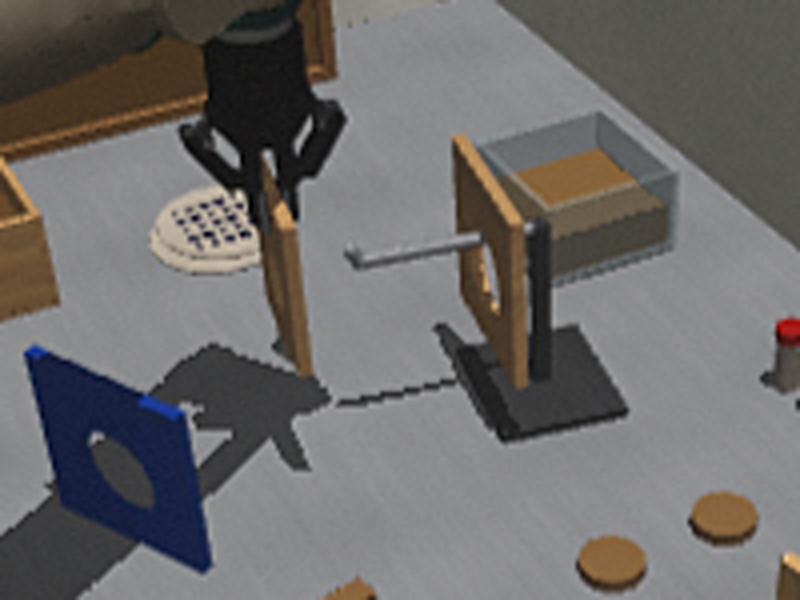

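View pics/w9.png

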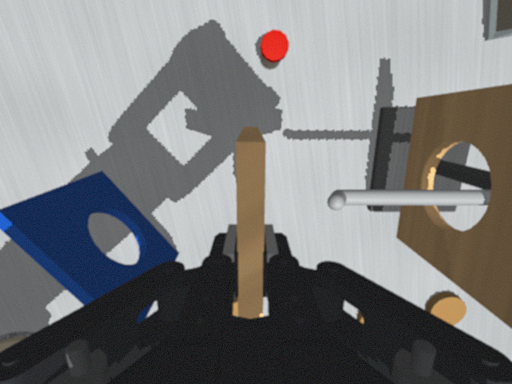

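```bash
python3 - <<'E'
from h import *
u=np.array([np.cos(np.radians(-10)),np.sin(np.radians(-10)),0]);n=np.array([-u[1],u[0],0]);p0=pickle.load(open("w9.pkl","rb"))[0]
for uv,z in [((337,201),186),((360,198),170),((430,198),170),((480,198),170)]:
    X=wray("w9.pkl",uv,z); d=X-p0; print(X.round(1),"ahead",d@u,"left",d@n)
E
python3 -m crank '[{"hand":8,"tx":-8,"ty":2,"tz":0,"wx":0,"wy":0,"wz":0},{"hand":8,"tx":0,"ty":0,"tz":8,"wx":0,"wy":0,"wz":0},{"hand":8,"tx":0,"ty":0,"tz":15,"wx":0,"wy":0,"wz":0},{"hand":8,"tx":0,"ty":0,"tz":15,"wx":0,"wy":0,"wz":0},{"hand":8,"tx":0,"ty":0,"tz":0,"wx":0,"wy":0,"wz":0},{"hand":8,"tx":0,"ty":0,"tz":0,"wx":0,"wy":0,"wz":0},{"hand":8,"tx":0,"ty":0,"tz":0,"wx":0,"wy":0,"wz":0},{"hand":8,"tx":0,"ty":0,"tz":0,"wx":0,"wy":0,"wz":0}]'
python3 - <<'E'
from h import *
b=np.array([663.8,289.8]);u=np.array([np.cos(np.radians(-10)),np.sin(np.radians(-10))]); go((*(b-115*u),221),-10.)
f=imaging.grab_frame("side"); cv2.imwrite("pics/s10z.png",cv2.resize(f["color"][50:200,120:320],None,fx=4,fy=4,interpolation=cv2.INTER_CUBIC))
E
```

```text
[498.3 321.5 186. ] ahead 60.04543301805412 left 11.016023386449003
[520.2 314.8 170. ] ahead 82.84246601281353 left 8.246745265661286
[572.9 305.6 170. ] ahead 136.35115073011445 left 8.268900205272804
[610.6 298.9 170. ] ahead 174.57213419636074 left 8.28472536683421
time_s: 16.9
tcp_pos: [475.6, 322.9, 220.9]
eef_rot: [-1.122, 1.336, -1.336]
force: [0.4, -0.8, -1.4]
finger_gap: 0.131
t 16.9 tcp [475.6 322.9 220.9] F [ 0.4 -0.8 -1.4] gap 11.2 q [0.53 0.2  1.27 0.   1.68 0.71]
yaw z -9.96 tilt y [ 0.  0. -1.]
d world [ 75.  -13.1   0.1] d tool(now) [-0.  -0.1 76.1] d tool(target axes) [-0.1 -0.1 76.1] rot tool [5deg] [-0.    0.01 -0.  ]
```

View pics/s10z.png

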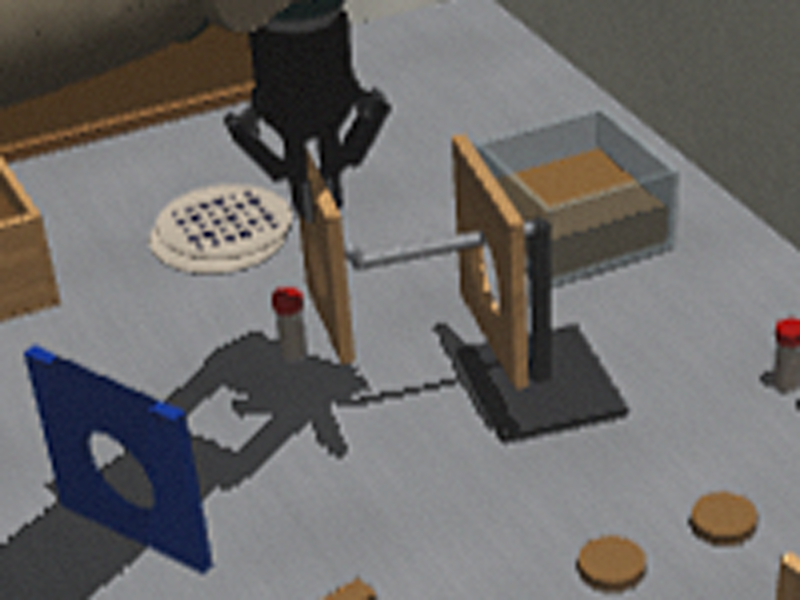

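```bash
python3 -m crank '[{"hand":8,"tx":0,"ty":0,"tz":6,"wx":0,"wy":0,"wz":0},{"hand":8,"tx":0,"ty":0,"tz":12,"wx":0,"wy":0,"wz":0},{"hand":8,"tx":0,"ty":0,"tz":16,"wx":0,"wy":0,"wz":0},{"hand":8,"tx":0,"ty":0,"tz":16,"wx":0,"wy":0,"wz":0},{"hand":8,"tx":0,"ty":0,"tz":14,"wx":0,"wy":0,"wz":0},{"hand":8,"tx":0,"ty":0,"tz":8,"wx":0,"wy":0,"wz":0},{"hand":8,"tx":0,"ty":0,"tz":3,"wx":0,"wy":0,"wz":0},{"hand":8,"tx":0,"ty":0,"tz":0,"wx":0,"wy":0,"wz":0}]'
python3 - <<'E'
from h import *
b=np.array([663.8,289.8]);u=np.array([np.cos(np.radians(-10)),np.sin(np.radians(-10))]); go((*(b-115*u),190),-10.)
f=imaging.grab_frame("side"); cv2.imwrite("pics/s11z.png",cv2.resize(f["color"][50:200,120:320],None,fx=4,fy=4,interpolation=cv2.INTER_CUBIC))
E
```

```text
time_s: 17.75
tcp_pos: [550.1, 309.5, 220.5]
eef_rot: [-1.122, 1.337, -1.337]
force: [0.6, 0.3, -1.1]
finger_gap: 0.135
t 17.75 tcp [550.1 309.5 220.5] F [ 0.6  0.3 -1.1] gap 11.5 q [0.45 0.36 1.07 0.   1.71 0.63]
yaw z -10.01 tilt y [-0. -0. -1.]
d world [  0.4   0.3 -30.5] d tool(now) [-0.3 30.5  0.4] d tool(target axes) [-0.3 30.5  0.4] rot tool [5deg] [ 0. -0.  0.]
```

View pics/s11z.png

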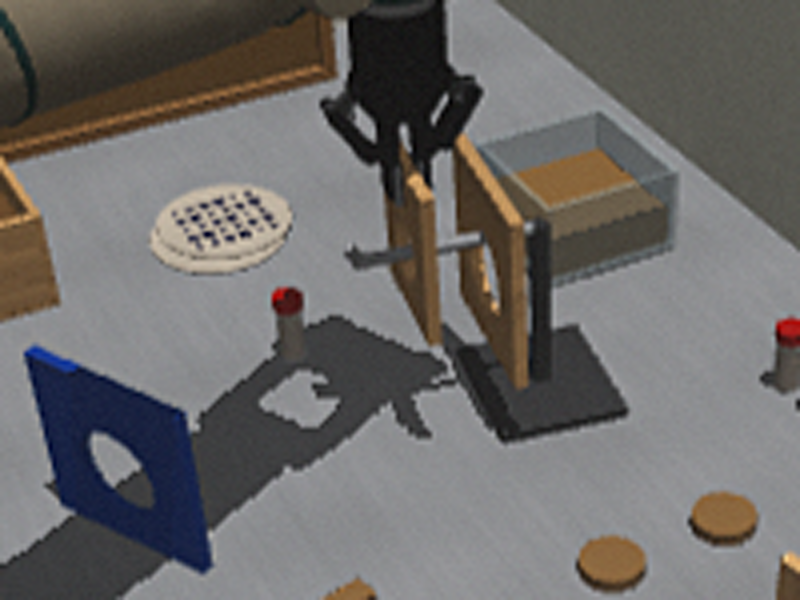

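```bash
python3 -m crank '[{"hand":8,"tx":0,"ty":6,"tz":0,"wx":0,"wy":0,"wz":0},{"hand":8,"tx":0,"ty":8,"tz":0,"wx":0,"wy":0,"wz":0},{"hand":8,"tx":0,"ty":8,"tz":0,"wx":0,"wy":0,"wz":0},{"hand":8,"tx":0,"ty":4,"tz":0,"wx":0,"wy":0,"wz":0},{"hand":8,"tx":0,"ty":2,"tz":0,"wx":0,"wy":0,"wz":0},{"hand":8,"tx":0,"ty":1,"tz":0,"wx":0,"wy":0,"wz":0},{"hand":8,"tx":0,"ty":0,"tz":0,"wx":0,"wy":0,"wz":0},{"hand":8,"tx":0,"ty":0,"tz":0,"wx":0,"wy":0,"wz":0}]'
python3 -m crank '[{"hand":8,"tx":0,"ty":1,"tz":0,"wx":0,"wy":0,"wz":0},{"hand":8,"tx":0,"ty":0,"tz":0,"wx":0,"wy":0,"wz":0},{"hand":8,"tx":0,"ty":0,"tz":0,"wx":0,"wy":0,"wz":0},{"hand":8,"tx":0,"ty":0,"tz":0,"wx":0,"wy":0,"wz":0},{"hand":8,"tx":0,"ty":0,"tz":0,"wx":0,"wy":0,"wz":0},{"hand":8,"tx":0,"ty":0,"tz":0,"wx":0,"wy":0,"wz":0},{"hand":8,"tx":0,"ty":0,"tz":0,"wx":0,"wy":0,"wz":0},{"hand":8,"tx":0,"ty":0,"tz":0,"wx":0,"wy":0,"wz":0}]'
```

```text
time_s: 18.6
tcp_pos: [550.0, 309.7, 192.2]
eef_rot: [-1.121, 1.336, -1.337]
force: [0.2, -1.1, -2.3]
finger_gap: 0.128
time_s: 19.4
tcp_pos: [550.0, 309.8, 191.3]
eef_rot: [-1.121, 1.336, -1.336]
force: [0.5, 0.5, 3.1]
finger_gap: 0.132
```

```bash
python3 -m crank '[{"hand":8,"tx":0,"ty":0.5,"tz":0,"wx":0,"wy":0,"wz":0},{"hand":8,"tx":0,"ty":0,"tz":0,"wx":0,"wy":0,"wz":0},{"hand":8,"tx":0,"ty":0,"tz":0,"wx":0,"wy":0,"wz":0},{"hand":8,"tx":0,"ty":0,"tz":0,"wx":0,"wy":0,"wz":0},{"hand":8,"tx":0,"ty":0,"tz":0,"wx":0,"wy":0,"wz":0},{"hand":8,"tx":0,"ty":0,"tz":0,"wx":0,"wy":0,"wz":0},{"hand":8,"tx":0,"ty":0,"tz":0,"wx":0,"wy":0,"wz":0},{"hand":8,"tx":0,"ty":0,"tz":0,"wx":0,"wy":0,"wz":0}]'
```

```text
time_s: 20.2
tcp_pos: [550.0, 309.8, 191.3]
eef_rot: [-1.12, 1.336, -1.336]
force: [-0.7, 0.0, 5.2]
finger_gap: 0.129
```

It is resting at +5.2 N. I release it and go straight up.

```bash
python3 -m crank '[{"hand":16,"tx":0,"ty":0,"tz":0,"wx":0,"wy":0,"wz":0},{"hand":20,"tx":0,"ty":0,"tz":0,"wx":0,"wy":0,"wz":0},{"hand":28,"tx":0,"ty":0,"tz":0,"wx":0,"wy":0,"wz":0},{"hand":34,"tx":0,"ty":0,"tz":0,"wx":0,"wy":0,"wz":0},{"hand":34,"tx":0,"ty":-5,"tz":0,"wx":0,"wy":0,"wz":0},{"hand":34,"tx":0,"ty":-20,"tz":0,"wx":0,"wy":0,"wz":0},{"hand":34,"tx":0,"ty":-30,"tz":0,"wx":0,"wy":0,"wz":0},{"hand":34,"tx":0,"ty":-40,"tz":0,"wx":0,"wy":0,"wz":0}]' && python3 -m crank '[{"hand":34,"tx":0,"ty":-20,"tz":0,"wx":0,"wy":0,"wz":0},{"hand":34,"tx":0,"ty":-10,"tz":-30,"wx":0,"wy":0,"wz":0},{"hand":34,"tx":0,"ty":0,"tz":-40,"wx":0,"wy":0,"wz":0},{"hand":34,"tx":0,"ty":0,"tz":-40,"wx":0,"wy":0,"wz":0},{"hand":34,"tx":0,"ty":0,"tz":-40,"wx":0,"wy":0,"wz":0},{"hand":34,"tx":0,"ty":0,"tz":0,"wx":0,"wy":0,"wz":0},{"hand":34,"tx":0,"ty":0,"tz":0,"wx":0,"wy":0,"wz":0},{"hand":34,"tx":0,"ty":0,"tz":0,"wx":0,"wy":0,"wz":0}]'
python3 - <<'E'
from h import *
for n,(y,x,h,w) in {"side":(60,160,150,200),"top":(80,60,130,170)}.items():
  f=imaging.grab_frame(n); cv2.imwrite(f"pics/{n}12z.png",cv2.resize(f["color"][y:y+h,x:x+w],None,fx=4,fy=4,interpolation=cv2.INTER_CUBIC)); cv2.imwrite(f"pics/{n}12.png",f["color"])
E
```

```text
time_s: 21.0
tcp_pos: [549.2, 309.4, 284.8]
eef_rot: [-1.125, 1.338, -1.336]
force: [-0.7, -0.1, 0.5]
finger_gap: 0.399
time_s: 21.8
tcp_pos: [402.8, 335.5, 315.4]
eef_rot: [-1.121, 1.337, -1.337]
force: [1.0, -0.0, -0.6]
finger_gap: 0.398
```

View pics/side12z.png

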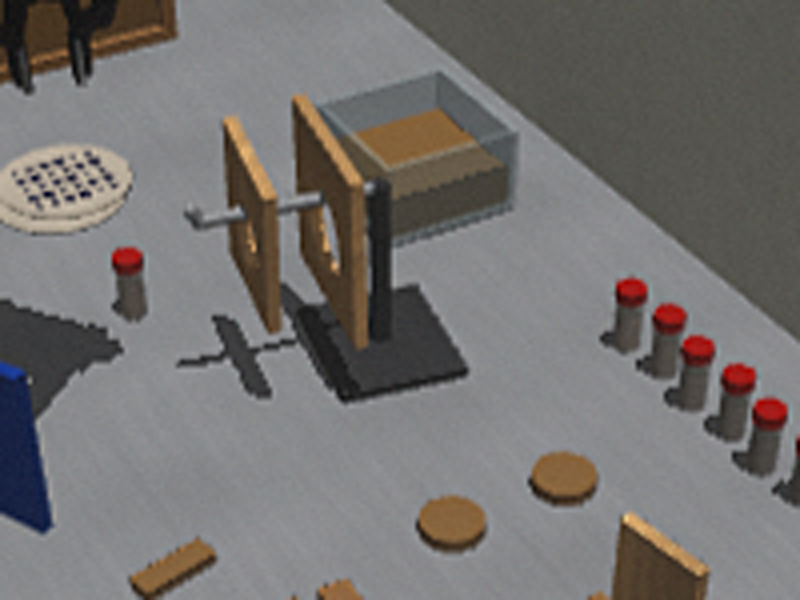

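View pics/top12z.png

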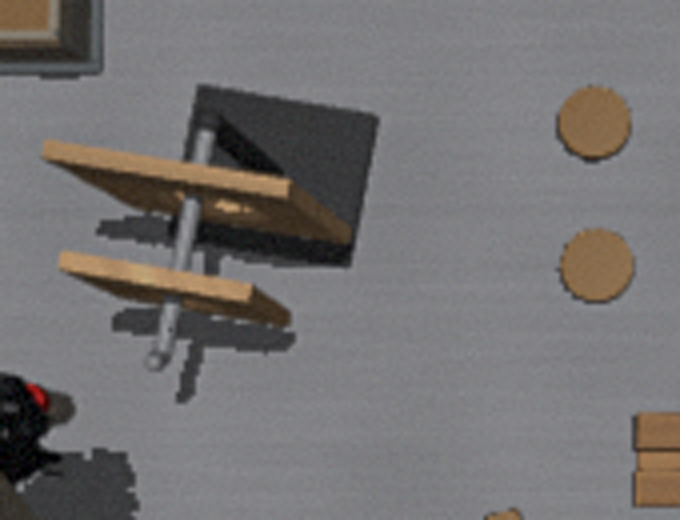

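View pics/side12.png

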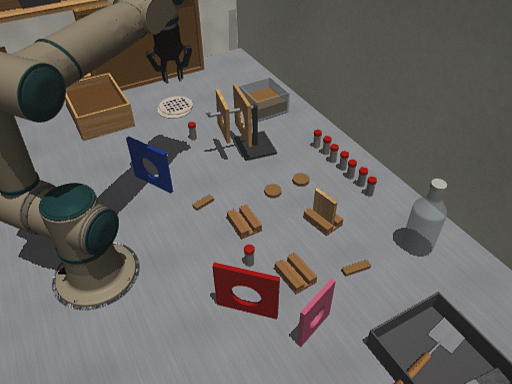

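```bash
python3 -m crank '[{"hand":34,"tx":0,"ty":0,"tz":0,"wx":0,"wy":0,"wz":0},{"hand":34,"tx":0,"ty":0,"tz":0,"wx":0,"wy":0,"wz":0},{"hand":34,"tx":0,"ty":0,"tz":0,"wx":0,"wy":0,"wz":0},{"hand":34,"tx":0,"ty":0,"tz":0,"wx":0,"wy":0,"wz":0},{"hand":34,"tx":0,"ty":0,"tz":0,"wx":0,"wy":0,"wz":0},{"hand":34,"tx":0,"ty":0,"tz":0,"wx":0,"wy":0,"wz":0},{"hand":34,"tx":0,"ty":0,"tz":0,"wx":0,"wy":0,"wz":0},{"hand":34,"tx":0,"ty":0,"tz":0,"wx":0,"wy":0,"wz":0}]'
python3 - <<'E'
from h import *
c=cal(); u=np.array([np.cos(np.radians(-10)),np.sin(np.radians(-10)),0]);n=np.array([-u[1],u[0],0]);b=np.array([664.3,289.8,0])
for nm,P in {"large":[(42,142),(42,156),(290,181),(290,196)],"small":[(60,252),(60,268),(250,285),(250,300)]}.items():
    X=np.array([ray(c["top"],cr(*p,4,60,80),226) for p in P]); m=X.mean(0)-b; d=X[:2].mean(0)-X[2:].mean(0)
    print(nm,"barx",m@u,"bary",m@n,"yaw",np.degrees(np.arctan2(-d[0],d[1])),"w",np.linalg.norm(d))
for nm in("side","top"):
    f=imaging.grab_frame(nm)["color"]; o=cv2.imread(f"pics/{nm}12.png"); r=(slice(75,160),slice(190,290)) if nm=="side" else (slice(80,180),slice(85,150))
    print(nm,"mean diff",cv2.absdiff(f[r],o[r]).mean(),cv2.absdiff(f[r],o[r]).max())
    r2=(slice(180,235),slice(300,345)) if nm=="side" else (slice(105,140),slice(250,292))
    print("plain diff",cv2.absdiff(f[r2],cv2.imread(f"pics/{nm}0.png")[r2]).mean())
E
```

```text
time_s: 22.7
tcp_pos: [402.1, 335.7, 315.3]
eef_rot: [-1.122, 1.336, -1.336]
force: [-0.1, 0.7, -0.2]
finger_gap: 0.398
large barx -46.59956100097489 bary 3.4053743346033367 yaw -9.572726566796712 w 160.15291221269732
small barx -115.61211872779462 bary -3.1053153662692075 yaw -10.21257797263348 w 122.30869493225325
side mean diff 1.9428235294117646 64
plain diff 2.211313131313131
top mean diff 2.4962564102564104 24
plain diff 3.8020408163265307
```

```bash
python3 -c "
from workcell import arm
print(arm.finish_job())"
```

```text
the job is handed in; nothing more can be done
None
```

Both holed plywood plates are hanging on the bar, and I handed the job in at about 23 s of the 64 s allowed. No verdict was reported.

- **Order and position:** The larger plate went on first and hangs at bar x about -47 mm. The smaller one is in front of it, at about -116 mm.
- **Alignment:** In the top view they are 3.4 and -3.1 mm off sideways. They measure -9.6° and -10.2° yaw against a bar at about -10°, so they are square across it.
- **Seating:** Both plates rested on the bar when I released them. Contact force read about 5 N, at TCP heights of 190.6 and 191.3 mm against 190.3 and 189.5 mm expected.
- **Stillness:** Pictures taken about 0.8 s apart, after release, differ on average only at noise level around the plates. One pixel value in the side view differed by 64, which I took as noise and did not follow up.
- **Left alone:** The plain board shows no visible change from the start, and the blue, red and pink look-alikes were not touched. The gripper is clear of everything.

The side and top cameras disagreed by about 4 mm in y, so I aligned the threading with the wrist camera. The first batch of moves was refused because each row needs all seven values. No motion or time was lost.

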